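Painted panel from the slanted drying rack onto the table easel

ROBOT

A 6-joint arm with a two-finger parallel gripper is mounted at the origin on the work surface. World frame = base frame: x ahead of the robot, y to its left, z up, the work surface at z = 0. Lengths are in m, angles in rad, forces in N, time in s.
With the tool pointing down it reaches from about 0.3 to 1 m from the base axis. Payload 5.1 kg.
Tool frame: the origin (TCP) lies at the very end of the fingers, on their centre line; the grasp point (between the pads) lies 19 mm behind it; z points along the fingers, y is the line along which they close (so a half turn about z gives the same grasp; the last joint's range is limited). The gripper opens to 95 mm and grips with 3 to 60 N. Pads are 20 mm wide; open, the fingers measure 119 mm over their backs; the gripper's body (75 mm by 180 mm) begins 59 mm behind the grasp point.
Start: joints at [-1.313, 0.124, 1.65, -0, 1.367, -0.083], TCP at [0.217, -0.613, 0.215] pointing down, gripper open.
Joint ranges: [-2.61, 2.61], [-1.02, 2.33], [0.03, 2.71], [-1.35, 4.49], [0.32, 2.68], [-2.91, 2.91]. Speed limits (rad/s): [2.57, 2.57, 3.14, 3.14, 3.14, 3.14].

INTERFACE

Orientations are given as a unit quaternion [w, x, y, z].
In Python, from cell import get_obs, capture, camera_model, sign_off, look_for gives the robot as it stands.
- The arm moves only by the tool play_rows, never from a script. Its argument "rows" is a list that holds one entry, the list of rows, each a list of 7 numbers: the shift along the tool's x, y, z in cm, then the turn, a rotation vector about the tool's x, y, z in degrees, then the closure, from -1 (fully open) to 1 (shut). In form: [[[dx, dy, dz, rx, ry, rz, claw], ...]]. A call has exactly 8 rows; each row is the pose to reach, as a shift and turn from the pose commanded when the call began, along the tool's axes at that moment; what a row does not reach only later rows make up. A row lasts 1/10 s, in which the tool goes at most 50 mm and 8.59 degrees, less where a joint would pass 70% of its speed; a pose out of reach is approached as far as the arm can. A call with a gripper value outside its range is refused whole. The fingers move at their own pace and stop on an object; the grip force is fixed at half the most. Time passes only in rows, so rows that repeat a pose let the fingers close, or fill a call up. It gives the time, the measured TCP pose, the force, the opening and the grip force at its end, in the units of the state.
- get_obs(): the state, without advancing time (a new reading comes with each control period).
- capture(name): name is "scene" or "top"; returns the picture (400x640x3 uint8, red, green, blue); there is no depth.
- camera_model(name): a dict with "fx", "fy", "cx", "cy" (pixels), "cam_to_world" (4x4, takes a point from camera to world coordinates). Camera axes: x right, y down, z forward; pixel columns grow to the right and rows downward; lengths in m; the calibration is good to about 2 mm. A picture is of the moment at which its call begins. camera_model takes no time and is no camera call.
- sign_off(): hands the job in; it is judged then, once.
Trained networks look in the newest picture that a camera, given by its name, has taken for a name from the list of things; names that differ only in an ending like _2 or _b are one class to them, and where a whole thing is asked for, a point or a joint stands for the part that bears it (a point fixed in the world has none). Each returns a list of dicts, best first, with "score" (0 to 1); they miss things now and then, are a little off and sometimes report something else, mostly with a low value. They report only what shows in the picture. A call takes as long as a camera call. They do not tell look-alikes from the thing itself.
- look_for(camera, target): "position" ([x, y, z] in m, in the coordinates of the camera as it stood for that picture, good to about 4 mm: the middle of the surface that is visible of it).
The state is a dict: "clock": time; "joint_positions": joint angles; "joint_vel": joint speeds; "joint_efforts": joint torques, N m; "position": TCP position; "ee_rot": TCP orientation; "wrist_force": force on the tool from outside, world axes, zero at the start; "moment": the same for the moment, N m; "grip_width": opening from 0.0 (shut) to 1.0 (fully open); "grasp_force": force on a finger pad.
Only numpy, scipy, OpenCV 4.12 (cv2) and the standard library are available. Lean on these libraries where they do the work, as an engineer would, in place of code of your own. Each camera call takes 0.05 s, during which the arm holds its last target. There are 200 camera calls.

TASK

Draw the tall painted panel up out of its slanted slot in the drying rack by its top edge and stand it on the easel's ledge, centred and square, lying back flat against the uprights with its painted side facing out. The paint is fresh and the ledge may be set at any height, so feel the panel gently down onto the ledge before you let it go, and leave the other panels and the jars where they are.

Things in the scene. Friction and masses are not known exactly. Their poses are not given: they have to be found in the camera images.
- tall_panel: The panel to move, tallest of the three in the rack, in any slot: plywood 140 mm wide, 160 high, 8 thick, about 0.15 kg, its +x face painted white with a pinwheel. It leans with its top towards the robot; about 45 mm of it stands above the slot. Origin: middle of the lower end face; x: out of the painted face, y: across its width, z: up along the panel, the way it slides out.
- tall_panel_top (a point): Middle of the tall panel's top end face: 160 mm along its z from its origin.
- tall_panel_picture (a point): Middle of the tall panel's painted face: 4 mm along its x and 80 mm along its z from its origin.
- rack: Fixed wooden drying rack: base board 210 (x) x 170 mm, 15 thick, two side boards at y = +-79 (12 thick, 115 high), inside them battens that make three slots, side by side along x, leaning 28 degrees with their tops towards the robot. Origin: middle of the underside; z up, x across the slots, away from the robot.
- rack_slot (a point): Foot of the rack's middle slot, on top of the base board; the others are 54 mm either side along x. A slot is 13 mm wide and 115 mm long up the slope, its upper end 120 mm above the table. The battens hold only the outer 9 mm of a panel's sides; 122 mm between them is free. Panels lean on the battens on the robot's side, with 3 mm of play a side across their width.
- easel: Fixed wooden table easel, its open side away from the robot: two feet along x (x = -120 to 80 mm, y = +-48), prop legs on the robot's side, the leaning backrest and a ledge clamped across its front. Origin: middle of the underside, z up.
- backrest: The easel's two uprights (y = +-48 mm, 26 wide, 170 long, 70 free between them, cross bars at z = 1-23 and 123-145), leaning 20 degrees, top towards the robot. Origin: midway at their lower ends, on their front plane; x: out of the front, y: across, z: up along them. A panel standing right has its back face at x = 0, its middle at y = 0 and its axes along these.
- ledge_zero (a point): Point on the backrest's front plane, 30 mm along its z. The ledge's top face is clamped 0 to 45 mm above it along the backrest's z; the setting is not reported and must be felt (or seen). The ledge is 180 mm wide and 16 deep from the uprights to a lip 6 thick that rises 6 above it. It is faced with a soft rubber strip that gives 1 mm for each 5 N, 5 mm at most.
- short_panel_a: Shorter panel in another slot of the rack, 140 wide, 132 high, 8 thick, standing 17 mm above the slots; to be left alone. Origin and axes as for tall_panel.
- short_panel_b: Shorter panel in another slot of the rack, 140 wide, 132 high, 8 thick, standing 17 mm above the slots; to be left alone. Origin and axes as for tall_panel.
- brush_jar: Glass jar, 72 mm in diameter, 95 high, with brushes that stand up to about 200 mm; beyond the rack and easel, to be left alone. Origin: middle of the underside.
- paint_jar: Closed paint jar with a steel cap, 62 mm in diameter, 75 high; on the robot's side, between rack and easel; to be left alone. Origin: middle of the underside.
There are look-alikes about, which are no part of the job. Leave any red or yellow look-alike of the tall_panel alone.

How it is judged:
On the way, in this order (a step that is already met when the one before it is completed fails the run):
1. the tall panel is held and drawn right up out of its slot, clear of the rack (z of tall_panel in the frame of rack above 0.12 m and contact force between tall_panel and rack below 0.2 N and contact force between the fingers and tall_panel above 1 N), for 0.1 s.
2. still held, the tall panel's lower end has come down on the easel's ledge, between the lip and the uprights (x of tall_panel_picture in the frame of backrest between 0.002 and 0.022 m and y of tall_panel in the frame of backrest between -0.02 and 0.02 m and z of tall_panel in the frame of backrest between 0.025 and 0.082 m and angle between the z axis of tall_panel and the z axis of backrest, either way round below 0.2 rad and angle between the x axis of tall_panel and the x axis of backrest, either way round below 0.2 rad and contact force between tall_panel and easel above 0.5 N and contact force between the fingers and tall_panel above 1 N and linear speed of tall_panel below 0.05 m/s), for 0.1 s.
At the end, for the whole second after the job is handed in: The tall panel rests released and still on the easel's ledge, lying back on the uprights (within about 3 mm), painted side out, within 12 mm of the middle and 4 degrees of square; the other panels and the jars stand where they were (x of tall_panel_picture in the frame of backrest between 0.005 and 0.0115 m and y of tall_panel in the frame of backrest between -0.012 and 0.012 m and z of tall_panel in the frame of backrest between 0.025 and 0.082 m and angle between the z axis of tall_panel and the z axis of backrest, either way round below 0.07 rad and angle between the x axis of tall_panel and the x axis of backrest, either way round below 0.07 rad and contact force between tall_panel and easel above 0.4 N and contact force between the fingers and tall_panel below 0.05 N and linear speed of tall_panel below 0.02 m/s and angular speed of tall_panel below 0.1 rad/s and distance of each of short_panel_a, short_panel_b from where it was at the start of the episode below 0.01 m and distance of each of brush_jar, paint_jar from where it was at the start of the episode below 0.02 m); the robot touches nothing.
It fails at once if the tall panel is banged or pressed hard (over 30 N) on the easel (contact force between tall_panel and easel above 30 N).
It fails at once if the tall panel is wrenched against the rack (over 30 N) (contact force between tall_panel and rack above 30 N).
It fails at once if another panel is shifted by more than 10 mm (distance of any of short_panel_a, short_panel_b from where it was at the start of the episode above 0.01 m).
It fails at once if a jar is shifted by more than 20 mm or tipped (distance of any of brush_jar, paint_jar from where it was at the start of the episode above 0.02 m or angle between any of brush_jar, paint_jar's own z axis and vertical above 0.3 rad).
It also fails if it takes over 54 s, if anything falls off the work surface, if the arm or the gripper's body presses on something with over 40 N, if the wrist force passes 120 N, or if a joint passes its speed limit or range.

## Working session

There is one attempt and no reset: what is moved stays moved. The work goes in short steps, Python scripts to look and compute and a tool call to move; the robot and the scene stay as the last step left them, time stands still between calls to the robot, and variables do not carry over. Pictures are saved under pics/ and viewed, at most 10 in all, crops included, and the job is handed in when it is done.

Besides the shell and the picture viewer there is one more tool, called after "Call:" as name(argument=value, ...) on one line, values as JSON. play_rows: Moves the arm, as the interface text tells. Its arguments: {"type":"object","properties":{"rows":{"type":"array","items":{"type":"array","items":{"type":"array","items":{"type":"number"}}}}},"required":["rows"]}

```bash
mkdir -p pics
cat > h.py <<'E'
import numpy as np,cv2
from cell import *
def snap(n,f):
    im=capture(n); cv2.imwrite('pics/'+f,im[:,:,::-1]); return im
def proj(n,p):
    m=camera_model(n); T=np.linalg.inv(np.array(m['cam_to_world'])); q=T[:3,:3]@np.array(p)+T[:3,3]
    return np.array([m['fx']*q[0]/q[2]+m['cx'],m['fy']*q[1]/q[2]+m['cy']])
def look(n,t):
    m=camera_model(n);T=np.array(m['cam_to_world']); r=[]
    for d in look_for(n,t):
        p=T[:3,:3]@np.array(d['position'])+T[:3,3]; r.append((round(d['score'],2),p.round(4),proj(n,p).round(0)))
    return r
def tri(obs):
    A=[];b=[]
    for n,u,v in obs:
        m=camera_model(n);T=np.array(m['cam_to_world']);d=T[:3,:3]@np.array([(u-m['cx'])/m['fx'],(v-m['cy'])/m['fy'],1]);d/=np.linalg.norm(d)
        P=np.eye(3)-np.outer(d,d);A.append(P);b.append(P@T[:3,3])
    x=np.linalg.lstsq(np.vstack(A),np.hstack(b),rcond=None)[0]
    return x,[ (proj(n,x)-[u,v]).round(1) for n,u,v in obs]
E
python3 - <<'E'
from h import *
np.set_printoptions(suppress=True)
for n in('scene','top'):
    snap(n,n+'0.png'); m=camera_model(n); print(n,m['fx'],np.round(m['cam_to_world'],3).tolist())
    for t in('tall_panel','tall_panel_top','tall_panel_picture','rack','rack_slot','easel','backrest','ledge_zero','short_panel_a','brush_jar','paint_jar'):
        print(t,look(n,t))
E
```

```text
scene 439.6215369347097 [[-0.064, 0.637, -0.768, 1.403], [0.998, 0.038, -0.051, 0.125], [-0.004, -0.77, -0.639, 0.845], [0.0, 0.0, 0.0, 1.0]]
tall_panel [(0.95, array([0.3201, 0.2595, 0.0035]), array([395., 183.])), (0.79, array([0.5413, 0.1905, 0.1295]), array([377., 197.])), (0.72, array([0.5268, 0.4609, 0.0042]), array([474., 233.]))]
tall_panel_top [(0.66, array([0.3138, 0.2573, 0.0081]), array([394., 181.])), (0.65, array([0.5429, 0.1922, 0.1334]), array([378., 196.])), (0.6, array([0.5241, 0.4575, 0.0091]), array([473., 231.]))]
tall_panel_picture [(0.83, array([0.3192, 0.262 , 0.0059]), array([396., 182.])), (0.77, array([0.5398, 0.1879, 0.1324]), array([376., 196.])), (0.77, array([0.5252, 0.4597, 0.0065]), array([473., 232.]))]
rack [(0.91, array([0.6973, 0.194 , 0.0687]), array([378., 259.]))]
rack_slot [(0.77, array([0.7014, 0.1948, 0.0661]), array([378., 261.]))]
easel [(0.61, array([ 0.6189, -0.2246,  0.0675]), array([212., 229.]))]
backrest [(0.69, array([ 0.6066, -0.2224,  0.0834]), array([213., 221.]))]
ledge_zero []
short_panel_a [(0.87, array([0.6788, 0.2174, 0.0799
[... 1180 characters left out ...]
t [(0.95, array([0.6198, 0.2205, 0.063 ]), array([265., 162.]))]
easel [(0.92, array([ 0.5911, -0.2269,  0.0533]), array([448., 178.]))]
backrest [(0.55, array([ 0.6159, -0.2206,  0.084 ]), array([450., 165.]))]
ledge_zero [(0.66, array([ 0.6164, -0.2227,  0.0852]), array([451., 165.]))]
short_panel_a [(0.84, array([0.6136, 0.215 , 0.1068]), array([264., 160.])), (0.66, array([ 0.5946, -0.2256,  0.0525]), array([447., 177.])), (0.61, array([0.6639, 0.2212, 0.1107]), array([262., 139.])), (0.19, array([0.5514, 0.1956, 0.1175]), array([271., 186.]))]
brush_jar [(0.95, array([0.7794, 0.0254, 0.0747]), array([346.,  99.]))]
paint_jar [(0.95, array([0.4102, 0.0128, 0.0765]), array([350., 251.]))]
```

View pics/scene0.png

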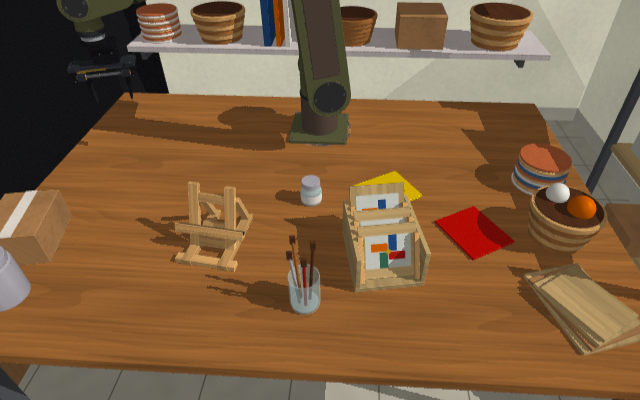

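View pics/top0.png

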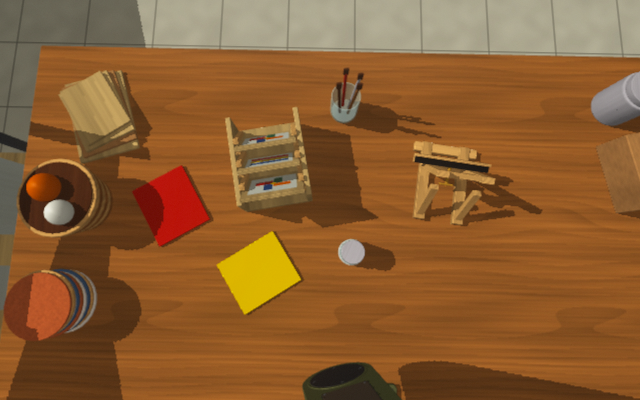

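The scene view shows the rack at about (385,240), the easel at (212,228), the paint jar at (311,190) and the brush jar at (304,286). Things that could be taken for the tall panel:
- the red sheet, top view (172,205)
- the yellow sheet, top view (258,271)
- the panels in the rack, top view (271,187), (264,160) and (262,139)

The one in the rack nearest the robot, top view (271,187), seems to stand tallest. I'll check that in a close crop.

Run:
```python
import cv2,numpy as np
s=cv2.imread('pics/scene0.png');t=cv2.imread('pics/top0.png')
def c(im,x,y,w,h,W,H): return cv2.resize(im[y:y+h,x:x+w],(W,H),interpolation=cv2.INTER_CUBIC)
a=np.hstack([c(s,335,170,100,125,400,500),c(t,220,100,100,125,400,500)])
cv2.imwrite('pics/rack.png',a)
a=np.hstack([c(s,165,175,100,100,400,400),c(t,405,130,100,100,400,400)])
cv2.imwrite('pics/easel.png',a)
```

```text
(no output)
```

View pics/rack.png

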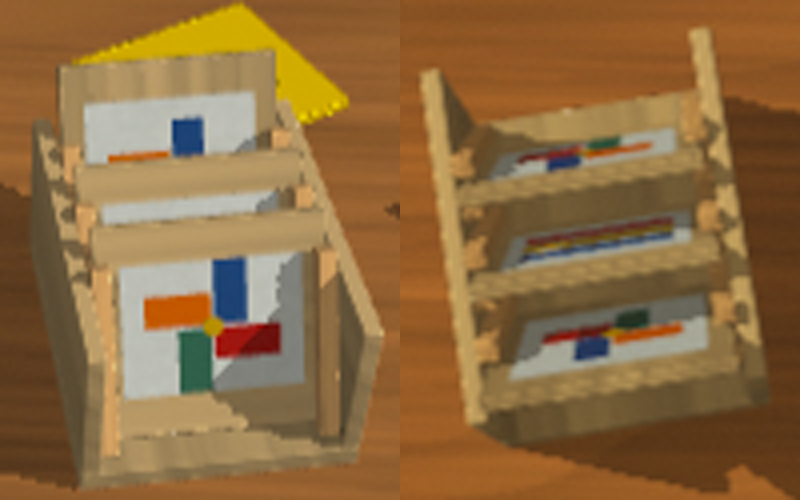

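View pics/easel.png

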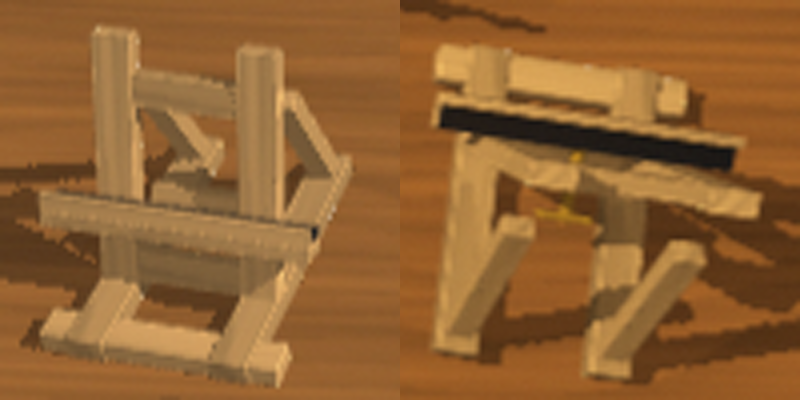

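The crop shows the pinwheel panel in the slot nearest the robot standing well above the two short ones. Its top edge runs from about (350,186) to (403,183) in the scene view, so this is the one. The easel crop shows the ledge about a third of the way up, with the open side away from the robot. I'll zoom in further to pick corners.

Run:
```python
import cv2,numpy as np
s=cv2.imread('pics/scene0.png');t=cv2.imread('pics/top0.png')
def c(im,x,y,w,h,k):
    o=cv2.resize(im[y:y+h,x:x+w],None,fx=k,fy=k,interpolation=cv2.INTER_NEAREST)
    for i in range(0,w,10): cv2.putText(o,str(x+i),(i*k,8),0,.3,(0,0,255),1); cv2.line(o,(i*k,10),(i*k,14),(0,0,255),1)
    for i in range(0,h,10): cv2.putText(o,str(y+i),(0,i*k+4),0,.3,(255,0,255),1); cv2.line(o,(22,i*k),(26,i*k),(255,0,255),1)
    return o
cv2.imwrite('pics/rz.png',np.vstack([c(s,340,177,80,33,9)[:,:720],c(t,230,170,80,33,9)]))
cv2.imwrite('pics/ez.png',np.hstack([c(s,170,178,50,65,8),c(s,215,178,50,65,8)]))
cv2.imwrite('pics/et.png',c(t,408,135,98,50,8))
```

```text
(no output)
```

View pics/rz.png

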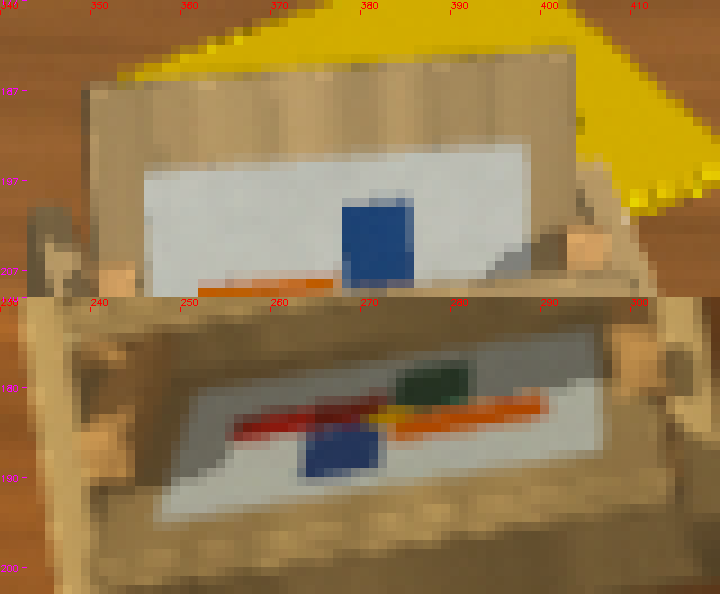

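View pics/ez.png

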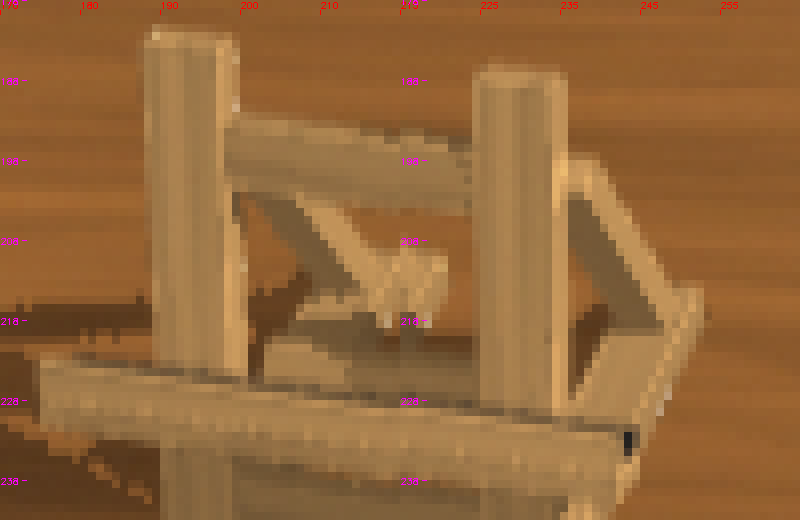

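View pics/et.png

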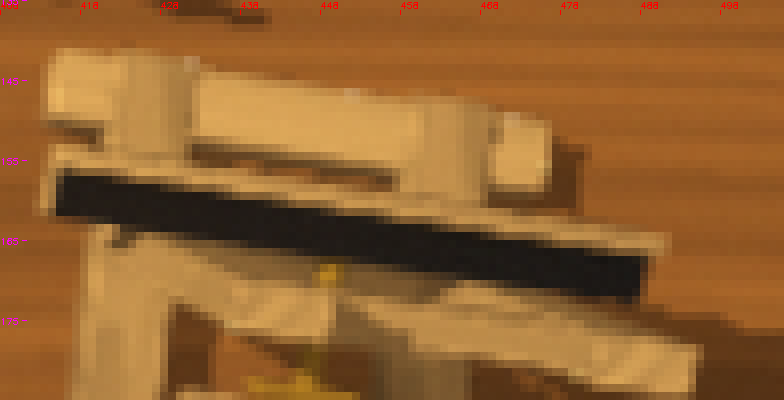

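```bash
cat > fit.py <<'E'
from h import *
from scipy.optimize import least_squares
from scipy.spatial.transform import Rotation as R
def frame(x,y,z,yaw,lean): # columns x,y,z ; leaning top towards -x
    return R.from_euler('ZY',[yaw,-lean]).as_matrix(),np.array([x,y,z])
def fit(obs,f,p0):
    g=lambda p:np.hstack([w*(proj(n,f(p,q))-uv) for n,q,uv,w in obs])
    s=least_squares(g,p0,loss='soft_l1'); return s.x,g(s.x).reshape(-1,2).round(1)
E
python3 - <<'E'
from fit import *
np.set_printoptions(suppress=True,precision=4)
L=28*np.pi/180
a=tri([('scene',398.7,193.2),('top',247.2,194.9)]);b=tri([('scene',356,196.1),('top',297,187)])
c=tri([('scene',404,182.4),('top',240.5,202)]);d=tri([('scene',349.3,186.5),('top',304.2,193.4)])
for q in(a,b,c,d):print(*q)
# panel top frame: p=(x,y,z,yaw) of tall_panel_top ; unknown white top offset m and half width w
def f(p,q):
    Rm,t=frame(*p[:4],L); loc=[4,q[1]*p[5]*1000,-p[4]*1000] if q[0]=='w' else q
    return t+Rm@(np.array(loc,float)/1000)
obs=[('scene',('w',1),(398.7,193.2),1),('top',('w',1),(247.2,194.9),1),('scene',('w',-1),(356,196.1),1),('top',('w',-1),(297,187),1),
('scene',(-4,70,0),(404,182.2),1),('scene',(-4,-70,0),(349.3,186.3),1),('top',(-4,70,0),(240.5,202),1),('top',(-4,-70,0),(304.2,193.4),1)]
print('panel',*fit(obs,f,[.54,.19,.16,.1,.015,.055]),sep='\n')
def e(p,q):
    Rm,t=frame(*p[:4],20*np.pi/180); l=np.array(q[:3],float)/1000
    if len(q)>3:l[2]+=.030+p[4]
    return t+Rm@l
obs=[('scene',(0,-61,170),(188.1,184),1),('scene',(0,-35,170),(197.1,184.3),1),('scene',(0,35,170),(225,188.5),1),('scene',(0,61,170),(234.2,189),1),
('scene',(22,-90,6,1),(175,223.2),1),('scene',(22,90,6,1),(241.6,231.5),1),
('top',(22,90,6,1),(413.5,153.2),1),('top',(22,-90,6,1),(491.1,164.3),1),('top',(0,90,0,1),(414.9,161.8),.7),('top',(0,-90,0,1),(489,172.8),.7)]
print('easel',*fit(obs,e,[.66,-.22,.01,-.1,.02]),sep='\n')
for k in('scene','top'):
  for t in('tall_panel','backrest','brush_jar','paint_jar','easel','rack'): pass
print(get_obs()['position'],get_obs()['ee_rot'],get_obs()['wrist_force'])
E
```

```text
[0.5287 0.2454 0.1338] [array([-0.1,  0. ]), array([-0.1, -0. ])]
[0.5481 0.1367 0.135 ] [array([-0.2,  0. ]), array([-0.2,  0. ])]
[0.51   0.2564 0.1544] [array([-0.7,  0.1]), array([-0.8, -0. ])]
[0.5314 0.1194 0.1519] [array([-0.,  0.]), array([-0.,  0.])]
panel
[0.5237 0.1885 0.155  0.1648 0.0249 0.0551]
[[-0.1 -0.1]
 [-0.2 -0.5]
 [-0.2 -0. ]
 [-0.2  0.2]
 [-0.5  0.4]
 [-0.2 -0.1]
 [-1.   0.6]
 [ 0.2 -0.2]]
easel
[ 0.6348 -0.2284  0.0127 -0.1302  0.0341]
[[-0.6 -0.4]
 [ 0.3  0.5]
 [-0.9 -0.4]
 [-0.   0.4]
 [-0.5 -0.9]
 [ 0.8  0.3]
 [ 1.5 -0. ]
 [-0.5 -0.1]
 [-1.5  0.2]
 [-1.1  0.1]]
[ 0.2172 -0.6126  0.2146] [-0.      0.9855  0.1696  0.    ] [-0.4041 -0.3903  0.08  ]
```

```bash
cat > go.py <<'E'
from fit import *
np.set_printoptions(suppress=True,precision=2)
D=np.pi/180
TOP=np.array([.524,.1885,.155]); PY=.16
BR=np.array([.6348,-.2284,.0127]); BY=-.13
def tool(yaw,lean):
    M=R.from_euler('ZY',[yaw,-lean]).as_matrix(); return np.c_[M[:,1],M[:,0],-M[:,2]],M
def delta(t,Rt):
    o=get_obs(); q=o['ee_rot']; C=R.from_quat([q[1],q[2],q[3],q[0]]).as_matrix()
    print('shift cm',C.T@(t-np.array(o['position']))*100,'rot deg',R.from_matrix(C.T@Rt).as_rotvec()/D)
def state():
    o=get_obs(); print({k:np.round(o[k],3).tolist() for k in('clock','joint_positions','position','ee_rot','wrist_force','moment','grip_width','grasp_force')})
E
python3 - <<'E'
from go import *
Rt,M=tool(PY,28*D)
delta(TOP+M[:,2]*.09,Rt); state()
E
```

```text
shift cm [ 51.53 -66.01  -1.98] rot deg [-23.31  19.43 -77.94]
{'clock': 1.2, 'joint_positions': [-1.313, 0.124, 1.65, 0.0, 1.368, -0.083], 'position': [0.217, -0.613, 0.215], 'ee_rot': [-0.0, 0.986, 0.17, 0.0], 'wrist_force': [-0.404, -0.39, 0.08], 'moment': [-0.003, -0.021, -0.006], 'grip_width': 1.0, 'grasp_force': 0.0}
```

Call:
play_rows(rows=[[[0,0,-5,-2,2,-7,0.4],[0,0,-10,-5,4,-15,0.4],[3,-4,-13,-7,6,-22,0.4],[6,-8,-14,-9,8,-30,0.4],[9,-12,-14,-11,9,-37,0.4],[12,-16,-14,-13,11,-44,0.4],[15,-20,-14,-15,13,-51,0.4],[18,-24,-14,-17,14,-58,0.4]]])

```text
clock: 2.0
position: [0.3041, -0.3328, 0.3547]
ee_rot: [0.12, 0.761, 0.622, 0.139]
wrist_force: [0.5, -0.2, 0.8]
grip_width: 0.383
grasp_force: 0.0
```

Run:
```python
from go import *
Rt,M=tool(PY,28*D)
delta(TOP+M[:,2]*.09,Rt); state()
```

```text
shift cm [53.04  1.79 17.11] rot deg [ -6.41   5.09 -19.72]
{'clock': 2.0, 'joint_positions': [-1.168, -0.542, 2.017, 0.335, 1.509, -0.961], 'position': [0.304, -0.333, 0.355], 'ee_rot': [0.12, 0.761, 0.622, 0.139], 'wrist_force': [0.548, -0.182, 0.835], 'moment': [-0.028, 0.077, -0.017], 'grip_width': 0.383, 'grasp_force': 0.0}
```

Call:
play_rows(rows=[[[4,0,0,-1,1,-3,0.4],[8,0,0,-2,1,-6,0.4],[13,0,1,-3,2,-9,0.4],[18,0,2,-4,3,-12,0.4],[23,1,3,-5,4,-15,0.4],[28,1,4,-6,5,-18,0.4],[33,1,5,-6.4,5,-19.7,0.4],[38,1.5,6,-6.4,5,-19.7,0.4]]])

```text
clock: 2.8
position: [0.4085, 0.0248, 0.3294]
ee_rot: [0.158, 0.631, 0.737, 0.184]
wrist_force: [1.7, -0.9, 0.3]
grip_width: 0.3
grasp_force: 0.0
```

Run:
```python
from go import *
Rt,M=tool(PY,28*D)
delta(TOP+M[:,2]*.09,Rt); state()
```

```text
shift cm [14.38  4.11 12.93] rot deg [ 0.04  0.19 -0.26]
{'clock': 2.8, 'joint_positions': [-0.184, -0.861, 2.25, 0.162, 1.291, -0.346], 'position': [0.409, 0.025, 0.329], 'ee_rot': [0.158, 0.631, 0.737, 0.184], 'wrist_force': [1.741, -0.945, 0.311], 'moment': [-0.093, 0.123, -0.087], 'grip_width': 0.3, 'grasp_force': 0.0}
```

Call:
play_rows(rows=[[[4,1,2,0,0,0,0.4],[8,2.5,5,0,0,0,0.4],[12,4.1,8,0,0,0,0.4],[14.3,4.1,10,0,0,0,0.4],[14.3,4.1,12,0,0,0,0.4],[14.3,4.1,12.9,0,0,0,0.4],[14.3,4.1,12.9,0,0,0,0.4],[14.3,4.1,12.9,0,0,0,0.4]]])

```text
clock: 3.6
position: [0.4825, 0.1787, 0.2352]
ee_rot: [0.157, 0.632, 0.737, 0.184]
wrist_force: [0.1, 0.5, 0.4]
grip_width: 0.301
grasp_force: 0.0
```

Run:
```python
from go import *
Rt,M=tool(PY,28*D)
delta(TOP-M[:,2]*.032,Rt); state()
s=snap('scene','s1.png');t=snap('top','t1.png')
o=get_obs();print('tcp px',proj('scene',o['position']),proj('top',o['position']))
a=cv2.resize(s[130:230,330:430],(400,400));b=cv2.resize(t[120:220,210:310],(400,400))
cv2.imwrite('pics/g1.png',np.hstack([a,b])[:,:,::-1])
```

```text
shift cm [ 0.33  0.   12.28] rot deg [-0.06  0.14 -0.35]
{'clock': 3.6, 'joint_positions': [0.285, -0.52, 2.222, -0.075, 0.956, 0.16], 'position': [0.482, 0.179, 0.235], 'ee_rot': [0.157, 0.632, 0.737, 0.184], 'wrist_force': [0.106, 0.46, 0.401], 'moment': [-0.006, 0.148, -0.009], 'grip_width': 0.301, 'grasp_force': 0.0}
tcp px [374.59 148.72] [270.93 211.15]
```

View pics/g1.png

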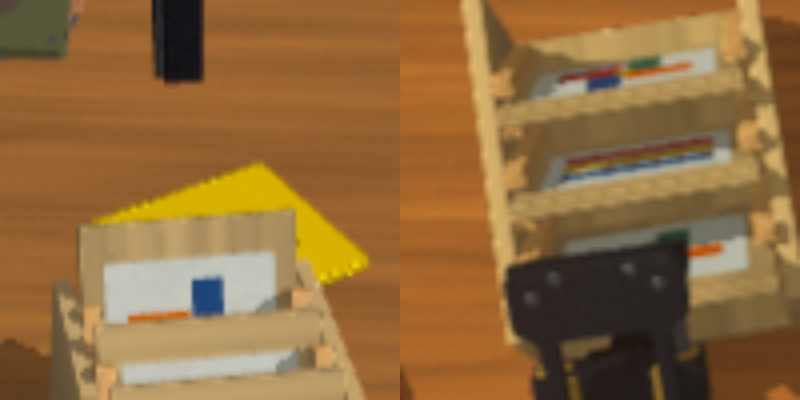

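The fingers hang above the tall panel's top edge: the finger is at crop (180,80) and the panel's middle at (187,215). I'll descend in two parts.

Call:
play_rows(rows=[[[0.3,0,2,0,0,0,0.4],[0.3,0,4,0,0,0,0.4],[0.3,0,6,0,0,0,0.4],[0.3,0,7.5,0,0,0,0.4],[0.3,0,9,0,0,0,0.4],[0.3,0,10,0,0,0,0.4],[0.3,0,10.5,0,0,0,0.4],[0.3,0,10.5,0,0,0,0.4]]])

```text
clock: 4.5
position: [0.5303, 0.1897, 0.1414]
ee_rot: [0.156, 0.631, 0.737, 0.183]
wrist_force: [-0.1, -0.5, -0.2]
grip_width: 0.298
grasp_force: 0.0
```

Call:
play_rows(rows=[[[0,0,0.5,0,0,0,0.4],[0,0,1,0,0,0,0.4],[0,0,1.5,0,0,0,0.4],[0,0,1.7,0,0,0,0.4],[0,0,1.7,0,0,0,0.5],[0,0,1.7,0,0,0,0.6],[0,0,1.7,0,0,0,0.65],[0,0,1.7,0,0,0,0.7]]])

```text
clock: 5.3
position: [0.5381, 0.1912, 0.1266]
ee_rot: [0.157, 0.631, 0.737, 0.183]
wrist_force: [1.0, 0.5, 0.0]
grip_width: 0.161
grasp_force: 0.0
```

Run:
```python
from go import *
state()
s=snap('scene','s2.png');t=snap('top','t2.png')
o=get_obs();print('tcp px',proj('scene',o['position']),proj('top',o['position']))
a=cv2.resize(s[150:230,340:420],(400,400));b=cv2.resize(t[150:230,230:310],(400,400))
cv2.imwrite('pics/g2.png',np.hstack([a,b])[:,:,::-1])
```

```text
{'clock': 5.3, 'joint_positions': [0.276, -0.257, 2.224, -0.088, 0.692, 0.175], 'position': [0.538, 0.191, 0.127], 'ee_rot': [0.157, 0.631, 0.737, 0.183], 'wrist_force': [0.994, 0.541, 0.034], 'moment': [-0.081, 0.164, -0.035], 'grip_width': 0.161, 'grasp_force': 0.0}
tcp px [377.16 196.95] [272.3  191.66]
```

View pics/g2.png

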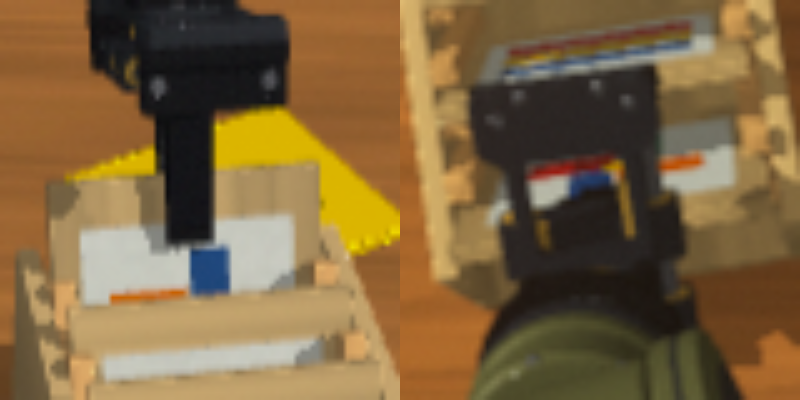

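The front finger is centred on the panel (crop x 190 against a panel middle of about 185), with the panel between the fingers. Closing gradually.

Call:
play_rows(rows=[[[0,0,0,0,0,0,0.74],[0,0,0,0,0,0,0.76],[0,0,0,0,0,0,0.78],[0,0,0,0,0,0,0.79],[0,0,0,0,0,0,0.8],[0,0,0,0,0,0,0.81],[0,0,0,0,0,0,0.82],[0,0,0,0,0,0,0.82]]])

```text
clock: 6.2
position: [0.5386, 0.1913, 0.1269]
ee_rot: [0.157, 0.631, 0.737, 0.184]
wrist_force: [3.6, 0.1, -1.0]
grip_width: 0.089
grasp_force: 3.2
```

Call:
play_rows(rows=[[[0,0.03,0,0,0,0,0.83],[0,0.05,0,0,0,0,0.84],[0,0.05,0,0,0,0,0.86],[0,0.05,0,0,0,0,0.9],[0,0.05,0,0,0,0,1],[0,0.05,0,0,0,0,1],[0,0.05,0,0,0,0,1],[0,0.05,0,0,0,0,1]]])

```text
clock: 7.0
position: [0.5393, 0.1914, 0.1273]
ee_rot: [0.157, 0.631, 0.737, 0.184]
wrist_force: [7.2, 0.6, -1.9]
grip_width: 0.085
grasp_force: 29.9
```

Call:
play_rows(rows=[[[0,0.05,0,0,0,0,1],[0,0.1,0,0,0,0,1],[0,0.1,0,0,0,0,1],[0,0.1,0,0,0,0,1],[0,0.1,0,0,0,0,1],[0,0.1,0,0,0,0,1],[0,0.1,0,0,0,0,1],[0,0.1,0,0,0,0,1]]])

```text
clock: 7.8
position: [0.5396, 0.1915, 0.1274]
ee_rot: [0.157, 0.631, 0.737, 0.183]
wrist_force: [5.0, 0.9, -0.4]
grip_width: 0.079
grasp_force: 29.9
```

```bash
python3 -c "
from go import *
state()"
```

```text
{'clock': 7.8, 'joint_positions': [0.276, -0.254, 2.221, -0.088, 0.692, 0.175], 'position': [0.54, 0.191, 0.127], 'ee_rot': [0.157, 0.631, 0.737, 0.183], 'wrist_force': [5.017, 0.909, -0.438], 'moment': [-0.019, -0.764, 0.321], 'grip_width': 0.079, 'grasp_force': 29.872}
```

Call:
play_rows(rows=[[[0,0.1,-0.2,0,0,0,1],[0,0.15,-0.5,0,0,0,1],[0,0.2,-0.8,0,0,0,1],[0,0.2,-1.2,0,0,0,1],[0,0.2,-1.6,0,0,0,1],[0,0.2,-2,0,0,0,1],[0,0.2,-2,0,0,0,1],[0,0.2,-2,0,0,0,1]]])

```text
clock: 8.6
position: [0.5314, 0.1901, 0.1455]
ee_rot: [0.156, 0.631, 0.737, 0.183]
wrist_force: [0.6, 0.5, -2.0]
grip_width: 0.083
grasp_force: 30.0
```

Lifting freely: the wrist now reads about the panel's weight. Continuing to draw it out along the slope.

Call:
play_rows(rows=[[[0,0,-0.8,0,0,0,1],[0,0,-1.8,0,0,0,1],[0,0,-2.8,0,0,0,1],[0,0,-3.8,0,0,0,1],[0,0,-4.8,0,0,0,1],[0,0,-5.8,0,0,0,1],[0,0,-6,0,0,0,1],[0,0,-6,0,0,0,1]]])

```text
clock: 9.4
position: [0.504, 0.1859, 0.1992]
ee_rot: [0.157, 0.631, 0.737, 0.183]
wrist_force: [0.5, -0.4, -2.9]
grip_width: 0.085
grasp_force: 30.0
```

Call:
play_rows(rows=[[[0,0,-1,0,0,0,1],[0,0,-2,0,0,0,1],[0,0,-3,0,0,0,1],[0,0,-4,0,0,0,1],[0,0,-5,0,0,0,1],[0,0,-6.5,0,0,0,1],[0,0,-8,0,0,0,1],[0,0,-8,0,0,0,1]]])

```text
clock: 10.2
position: [0.4676, 0.1804, 0.2728]
ee_rot: [0.158, 0.631, 0.737, 0.185]
wrist_force: [0.7, -0.3, -1.5]
grip_width: 0.078
grasp_force: 30.0
```

Run:
```python
from go import *
state()
for n in('scene','top'):
    snap(n,n+'3.png'); print(look(n,'tall_panel'),look(n,'tall_panel_picture'))
Rt,M=tool(BY,20*D)
# panel: TCP 32mm below top -> foot = TCP - .128*pz
for h in(.034,):
    foot=BR+M@np.array([.009,0,.030+h+.05]); delta(foot+M[:,2]*.128,Rt)
```

```text
{'clock': 10.2, 'joint_positions': [0.3, -0.577, 2.196, -0.078, 1.037, 0.169], 'position': [0.468, 0.18, 0.273], 'ee_rot': [0.158, 0.631, 0.737, 0.185], 'wrist_force': [0.738, -0.251, -1.536], 'moment': [-0.053, 0.329, 0.004], 'grip_width': 0.078, 'grasp_force': 29.991}
[(0.92, array([0.38, 0.23, 0.  ]), array([385., 195.])), (0.61, array([0.49, 0.19, 0.23]), array([378., 154.])), (0.55, array([0.53, 0.46, 0.01]), array([474., 232.]))] [(0.98, array([0.5 , 0.18, 0.23]), array([375., 152.])), (0.68, array([0.37, 0.23, 0.  ]), array([385., 193.]))]
[(0.9, array([0.52, 0.46, 0.01]), array([172., 204.])), (0.89, array([0.37, 0.31, 0.01]), array([226., 266.])), (0.69, array([0.48, 0.15, 0.26]), array([284., 213.])), (0.22, array([ 0.62, -0.22,  0.08]), array([449., 165.]))] [(0.8, array([0.37, 0.31, 0.01]), array([229., 267.])), (0.66, array([0.52, 0.46, 0.01]), array([171., 206.])), (0.63, array([0.48, 0.15, 0.26]), array([287., 214.]))]
shift cm [-40.84   1.64   3.67] rot deg [ 7.7  -6.62 14.92]
```

```bash
cat >> go.py <<'E'
def place(x,y,z):
    Rt,M=tool(BY,20*D); delta(BR+M@np.array([x,y,z])+M[:,2]*.128,Rt)
E
python3 - <<'E'
from go import *
place(.055,.17,.16); place(.055,0,.13)
E
```

```text
shift cm [-25.3   10.95   1.91] rot deg [ 7.7  -6.62 14.92]
shift cm [-41.9    6.28   2.64] rot deg [ 7.7  -6.62 14.92]
```

Call:
play_rows(rows=[[[-2,1.5,0,1,-1,2,1],[-5,3,0.2,2,-2,4,1],[-8,4.5,0.5,3,-3,6,1],[-11,6,0.8,4,-3.5,8,1],[-14,7.5,1,5,-4.5,10,1],[-17,9,1.3,6,-5,12,1],[-20,10,1.5,7,-6,14,1],[-22,10.5,1.7,7.7,-6.6,14.9,1]]])

```text
clock: 11.3
position: [0.6017, -0.0237, 0.3028]
ee_rot: [0.131, 0.741, 0.649, 0.115]
wrist_force: [0.2, 0.2, -2.1]
grip_width: 0.078
grasp_force: 30.0
```

Run:
```python
from go import *
state(); place(.055,0,.13)
```

```text
{'clock': 11.3, 'joint_positions': [-0.128, -0.243, 1.884, -0.001, 1.152, 0.004], 'position': [0.602, -0.024, 0.303], 'ee_rot': [0.131, 0.741, 0.649, 0.115], 'wrist_force': [0.212, 0.173, -2.096], 'moment': [0.029, 0.28, -0.018], 'grip_width': 0.078, 'grasp_force': 29.996}
shift cm [-19.86   1.19   3.49] rot deg [ 0.03  0.01 -0.1 ]
```

Call:
play_rows(rows=[[[-3,1.2,0,0,0,0,1],[-6,1.2,0,0,0,0,1],[-9,1.2,0.5,0,0,0,1],[-12,1.2,1,0,0,0,1],[-15,1.2,1.5,0,0,0,1],[-18,1.2,2,0,0,0,1],[-19.9,1.2,2.5,0,0,0,1],[-19.9,1.2,2.5,0,0,0,1]]])

```text
clock: 12.1
position: [0.5937, -0.2235, 0.2816]
ee_rot: [0.13, 0.741, 0.649, 0.115]
wrist_force: [-0.4, 0.9, -1.8]
grip_width: 0.082
grasp_force: 30.0
```

Run:
```python
from go import *
state(); place(.02,0,.10)
s=snap('scene','s4.png');t=snap('top','t4.png')
k=8
a=cv2.resize(s[110:250,160:260],None,fx=4,fy=4,interpolation=0);b=cv2.resize(t[110:250,400:500],None,fx=4,fy=4,interpolation=0)
cv2.imwrite('pics/p4.png',np.hstack([a,b])[:,:,::-1])
```

```text
{'clock': 12.1, 'joint_positions': [-0.502, -0.152, 1.841, 0.138, 1.132, -0.409], 'position': [0.594, -0.224, 0.282], 'ee_rot': [0.13, 0.741, 0.649, 0.115], 'wrist_force': [-0.435, 0.861, -1.814], 'moment': [0.048, 0.264, 0.006], 'grip_width': 0.082, 'grasp_force': 29.996}
shift cm [ 0.04 -3.31  3.89] rot deg [-0.08 -0.04 -0.14]
```

View pics/p4.png

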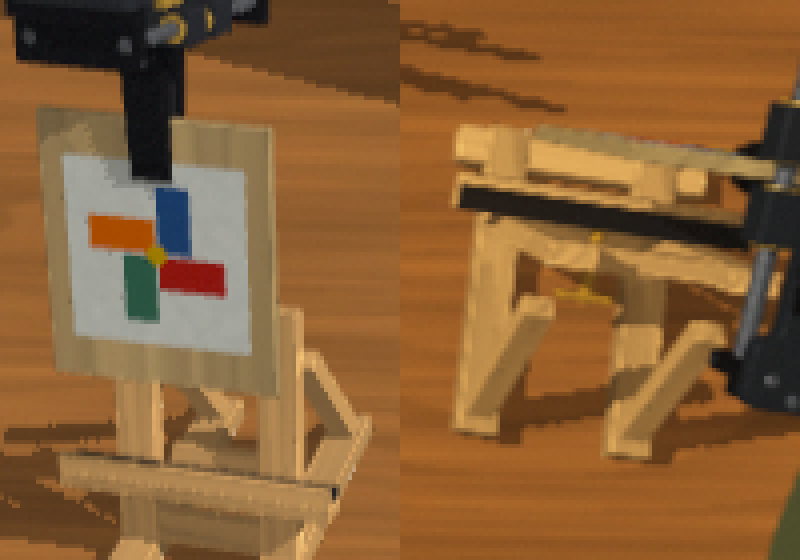

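The panel hangs level above and in front of the ledge, painted side out: its foot runs from crop (57,370) to (278,395) and the lip from (60,455) to (340,490). I'll check centring and tilt numerically.

Run:
```python
from go import *
np.set_printoptions(suppress=True,precision=4)
o=get_obs();q=o['ee_rot'];C=R.from_quat([q[1],q[2],q[3],q[0]]).as_matrix();t=np.array(o['position'])
M=np.c_[C[:,1],C[:,0],-C[:,2]]; foot=t-M[:,2]*.128
pts={(4,-70,160):('scene',169.3,136.8),(4,70,160):('scene',228.3,141.8),(4,-70,0):('scene',174.3,202.5),(4,70,0):('scene',229.5,208.8),(-4,70,160):('top',434,142.7),}
for l,(n,u,v) in pts.items(): print(l,proj(n,foot+M@np.array(l)/1000),(u,v))
obs=[(n,l,(u,v),1) for l,(n,u,v) in pts.items()]
def f(p,l): return t+M@(p[:3]+R.from_rotvec([p[3],p[4],0]).as_matrix()@(np.array(l)/1000))
x,r=fit(obs,f,[0,0,-.128,0,0]);print('panel in tool',x,r.tolist())
# same cam offsets on the easel: ledge, uprights predicted with current BR
Rt,B=tool(BY,20*D)
im=cv2.imread('pics/scene0.png');
print('foot in backrest',B.T@(f(x,(0,0,0))-BR))
```

```text
(4, -70, 160) [169.4658 136.5802] (169.3, 136.8)
(4, 70, 160) [228.0864 142.7921] (228.3, 141.8)
(4, -70, 0) [173.6919 202.562 ] (174.3, 202.5)
(4, 70, 0) [229.2845 209.8085] (229.5, 208.8)
(-4, 70, 160) [455.5849 149.4904] (434, 142.7)
panel in tool [ 0.0089  0.0065 -0.1236 -0.0011  0.0148] [[0.2, -0.9], [0.6, 0.5], [-0.1, -0.1], [0.9, 1.0], [19.9, -0.0]]
foot in backrest [0.0629 0.0084 0.1443]
```

The scene corners match the tool prediction to within 1 px, so the panel sits squarely in the grip. Moving nearer, then feeling for the uprights.

Call:
play_rows(rows=[[[0,-0.5,0.5,0,0,0,1],[0,-1,1,0,0,0,1],[0,-1.5,1.5,0,0,0,1],[0,-2,2,0,0,0,1],[0,-2.5,2.5,0,0,0,1],[0,-3,3,0,0,0,1],[0,-3.3,3.3,0,0,0,1],[0,-3.3,3.3,0,0,0,1]]])

```text
clock: 13.0
position: [0.5746, -0.2189, 0.2404]
ee_rot: [0.13, 0.74, 0.65, 0.115]
wrist_force: [0.1, 0.4, -1.9]
grip_width: 0.084
grasp_force: 30.0
```

Call:
play_rows(rows=[[[0,-0.15,0,0,0,0,1],[0,-0.3,0,0,0,0,1],[0,-0.45,0,0,0,0,1],[0,-0.6,0,0,0,0,1],[0,-0.75,0,0,0,0,1],[0,-0.9,0,0,0,0,1],[0,-1,0,0,0,0,1],[0,-1,0,0,0,0,1]]])

```text
clock: 13.8
position: [0.5658, -0.2179, 0.238]
ee_rot: [0.131, 0.74, 0.65, 0.116]
wrist_force: [-0.8, -0.8, -2.4]
grip_width: 0.081
grasp_force: 30.0
```

Run:
```python
from go import *
state(); place(.008,0,.10)
```

```text
{'clock': 13.8, 'joint_positions': [-0.52, -0.196, 1.952, 0.151, 1.065, -0.442], 'position': [0.566, -0.218, 0.238], 'ee_rot': [0.131, 0.74, 0.65, 0.116], 'wrist_force': [-0.789, -0.839, -2.438], 'moment': [-0.026, 0.229, -0.042], 'grip_width': 0.081, 'grasp_force': 29.996}
shift cm [-0.15 -0.35  0.75] rot deg [ 0.1  -0.07  0.01]
```

Call:
play_rows(rows=[[[0,-0.1,0,0,0,0,1],[0,-0.2,0,0,0,0,1],[0,-0.3,0,0,0,0,1],[0,-0.4,0,0,0,0,1],[0,-0.5,0,0,0,0,1],[0,-0.6,0,0,0,0,1],[0,-0.7,0,0,0,0,1],[0,-0.7,0,0,0,0,1]]])

```text
clock: 14.6
position: [0.5593, -0.217, 0.2356]
ee_rot: [0.131, 0.74, 0.65, 0.116]
wrist_force: [-0.4, 0.0, -1.5]
grip_width: 0.08
grasp_force: 30.0
```

Run:
```python
from go import *
state(); place(.008,0,.10)
```

```text
{'clock': 14.6, 'joint_positions': [-0.525, -0.21, 1.968, 0.153, 1.063, -0.448], 'position': [0.559, -0.217, 0.236], 'ee_rot': [0.131, 0.74, 0.65, 0.116], 'wrist_force': [-0.407, 0.028, -1.463], 'moment': [-0.007, 0.218, -0.009], 'grip_width': 0.08, 'grasp_force': 29.996}
shift cm [-0.15  0.35  0.76] rot deg [ 0.1  -0.07  0.01]
```

Call:
play_rows(rows=[[[0,-0.1,0,0,0,0,1],[0,-0.2,0,0,0,0,1],[0,-0.25,0,0,0,0,1],[0,-0.3,0,0,0,0,1],[0,-0.35,0,0,0,0,1],[0,-0.4,0,0,0,0,1],[0,-0.45,0,0,0,0,1],[0,-0.5,0,0,0,0,1]]])

```text
clock: 15.4
position: [0.557, -0.2169, 0.2358]
ee_rot: [0.134, 0.74, 0.649, 0.118]
wrist_force: [9.2, -1.4, -3.2]
grip_width: 0.083
grasp_force: 30.0
```

Run:
```python
from go import *
state(); place(.008,0,.10)
```

```text
{'clock': 15.4, 'joint_positions': [-0.528, -0.22, 1.977, 0.157, 1.057, -0.452], 'position': [0.557, -0.217, 0.236], 'ee_rot': [0.134, 0.74, 0.649, 0.118], 'wrist_force': [9.171, -1.423, -3.16], 'moment': [-0.151, -1.936, -0.245], 'grip_width': 0.083, 'grasp_force': 30.027}
shift cm [-0.13  0.55  0.86] rot deg [ 0.53 -0.02 -0.04]
```

Contact with the uprights is felt (9 N), within about 1 mm of the estimate. Backing off to mid-ledge and going down.

Call:
play_rows(rows=[[[0,0.3,0,0,0,0,1],[0,0.65,0,0,0,0,1],[0,0.65,0.5,0,0,0,1],[0,0.65,1,0,0,0,1],[0,0.65,1.5,0,0,0,1],[0,0.65,2,0,0,0,1],[0,0.65,2.5,0,0,0,1],[0,0.65,3,0,0,0,1]]])

```text
clock: 16.2
position: [0.571, -0.2185, 0.2073]
ee_rot: [0.131, 0.74, 0.65, 0.115]
wrist_force: [-0.2, -1.2, -2.4]
grip_width: 0.083
grasp_force: 30.0
```

Call:
play_rows(rows=[[[0,0,0.1,0,0,0,1],[0,0,0.2,0,0,0,1],[0,0,0.3,0,0,0,1],[0,0,0.4,0,0,0,1],[0,0,0.5,0,0,0,1],[0,0,0.5,0,0,0,1],[0,0,0.5,0,0,0,1],[0,0,0.5,0,0,0,1]]])

```text
clock: 17.0
position: [0.5728, -0.2187, 0.2034]
ee_rot: [0.131, 0.74, 0.65, 0.116]
wrist_force: [0.2, -1.1, -1.8]
grip_width: 0.083
grasp_force: 30.0
```

Run:
```python
from go import *
state(); place(.0065,0,.064)
```

```text
{'clock': 17.0, 'joint_positions': [-0.515, -0.156, 1.976, 0.155, 1.0, -0.448], 'position': [0.573, -0.219, 0.203], 'ee_rot': [0.131, 0.74, 0.65, 0.116], 'wrist_force': [0.24, -1.137, -1.756], 'moment': [0.024, 0.258, 0.006], 'grip_width': 0.083, 'grasp_force': 29.996}
shift cm [-0.15  0.02  0.87] rot deg [ 0.11 -0.07  0.01]
```

Call:
play_rows(rows=[[[0,0,0.1,0,0,0,1],[0,0,0.15,0,0,0,1],[0,0,0.2,0,0,0,1],[0,0,0.25,0,0,0,1],[0,0,0.3,0,0,0,1],[0,0,0.35,0,0,0,1],[0,0,0.4,0,0,0,1],[0,0,0.4,0,0,0,1]]])

```text
clock: 17.8
position: [0.574, -0.2189, 0.1994]
ee_rot: [0.131, 0.74, 0.65, 0.116]
wrist_force: [-0.3, 0.5, -1.6]
grip_width: 0.081
grasp_force: 30.0
```

Call:
play_rows(rows=[[[0,0,0.05,0,0,0,1],[0,0,0.1,0,0,0,1],[0,0,0.15,0,0,0,1],[0,0,0.2,0,0,0,1],[0,0,0.25,0,0,0,1],[0,0,0.3,0,0,0,1],[0,0,0.3,0,0,0,1],[0,0,0.3,0,0,0,1]]])

```text
clock: 18.6
position: [0.5751, -0.219, 0.1967]
ee_rot: [0.131, 0.74, 0.65, 0.116]
wrist_force: [0.2, 0.3, -2.0]
grip_width: 0.083
grasp_force: 30.0
```

Call:
play_rows(rows=[[[0,0,0.05,0,0,0,1],[0,0,0.1,0,0,0,1],[0,0,0.15,0,0,0,1],[0,0,0.2,0,0,0,1],[0,0,0.25,0,0,0,1],[0,0,0.3,0,0,0,1],[0,0,0.3,0,0,0,1],[0,0,0.3,0,0,0,1]]])

```text
clock: 19.4
position: [0.5761, -0.2192, 0.1939]
ee_rot: [0.131, 0.74, 0.65, 0.116]
wrist_force: [-1.1, -0.5, -1.7]
grip_width: 0.087
grasp_force: 30.0
```

Call:
play_rows(rows=[[[0,0,0.05,0,0,0,1],[0,0,0.1,0,0,0,1],[0,0,0.15,0,0,0,1],[0,0,0.2,0,0,0,1],[0,0,0.25,0,0,0,1],[0,0,0.3,0,0,0,1],[0,0,0.3,0,0,0,1],[0,0,0.3,0,0,0,1]]])

```text
clock: 20.2
position: [0.5773, -0.2193, 0.1916]
ee_rot: [0.131, 0.74, 0.65, 0.116]
wrist_force: [-3.5, 2.9, 4.4]
grip_width: 0.084
grasp_force: 30.0
```

Contact with the ledge is felt at about 6 N, gently. Now easing the panel back onto the uprights.

Call:
play_rows(rows=[[[0,0,0,0,0,0,1],[0,0,0,0,0,0,1],[0,-0.1,0,0,0,0,1],[0,-0.15,0,0,0,0,1],[0,-0.2,0,0,0,0,1],[0,-0.25,0,0,0,0,1],[0,-0.3,0,0,0,0,1],[0,-0.3,0,0,0,0,1]]])

```text
clock: 21.0
position: [0.5748, -0.2193, 0.1907]
ee_rot: [0.132, 0.74, 0.65, 0.116]
wrist_force: [0.1, 0.9, 4.2]
grip_width: 0.083
grasp_force: 30.0
```

Run:
```python
from go import *
state(); place(.004,0,.06)
s=snap('scene','s5.png')
```

```text
{'clock': 21.0, 'joint_positions': [-0.514, -0.142, 1.986, 0.157, 0.975, -0.451], 'position': [0.575, -0.219, 0.191], 'ee_rot': [0.132, 0.74, 0.65, 0.116], 'wrist_force': [0.117, 0.928, 4.234], 'moment': [-0.128, -0.457, 0.121], 'grip_width': 0.083, 'grasp_force': 29.988}
shift cm [-0.12  0.01 -0.  ] rot deg [ 0.2  -0.02  0.03]
```

Call:
play_rows(rows=[[[0,-0.1,0,0,0,0,1],[0,-0.1,0,0,0,0,0.8],[0,-0.1,0,0,0,0,0.75],[0,-0.1,0,0,0,0,0.7],[0,0,0,0,0,0,0.65],[0,0,0,0,0,0,0.55],[0,0,0,0,0,0,0.5],[0,0,0,0,0,0,0.45]]])

```text
clock: 21.85
position: [0.574, -0.2188, 0.1895]
ee_rot: [0.13, 0.74, 0.65, 0.115]
wrist_force: [-0.9, -0.1, -0.0]
grip_width: 0.269
grasp_force: 0.0
```

Call:
play_rows(rows=[[[0,0,0,0,0,0,0.45],[0,0,-0.5,0,0,0,0.45],[0,0,-1.5,0,0,0,0.45],[0,0,-3,0,0,0,0.45],[0,0,-5,0,0,0,0.45],[0,0,-7,0,0,0,0.45],[0,0,-9,0,0,0,0.45],[0,0,-10,0,0,0,0.45]]])

```text
clock: 22.65
position: [0.5405, -0.215, 0.2882]
ee_rot: [0.133, 0.74, 0.649, 0.116]
wrist_force: [0.1, 0.2, 0.3]
grip_width: 0.276
grasp_force: 0.0
```

Run:
```python
from go import *
np.set_printoptions(suppress=True,precision=4)
state()
a=snap('scene','s6.png')
Rt,M=tool(BY,20*D)
foot=BR+M@np.array([.004,0,.060])
print('pred',[proj('scene',foot+M@np.array(l)/1000).round(1).tolist() for l in((4,-70,160),(4,70,160),(4,-55,135),(4,55,135),(4,-55,25),(4,55,25))])
print(look('scene','tall_panel_picture')[:2])
# picture region: white/coloured blob corners
hsv=cv2.cvtColor(a,cv2.COLOR_RGB2HSV); w=((hsv[...,1]<45)&(hsv[...,2]>110)).astype(np.uint8); w[:130]=0;w[260:]=0;w[:,:165]=0;w[:,250:]=0
w=cv2.morphologyEx(w,cv2.MORPH_CLOSE,np.ones((13,13)))
c=max(cv2.findContours(w,0,1)[0],key=cv2.contourArea); print(cv2.approxPolyDP(c,4,True).reshape(-1,2).tolist())
b=cv2.imread('pics/scene0.png')[:,:,::-1]
d=np.abs(a.astype(int)-b).sum(2)>90
for nm,p in(('brush',(303,285)),('paint',(311,191)),('rackfront',(390,250))): print(nm,d[p[1]-18:p[1]+18,p[0]-14:p[0]+14].mean().round(3))
```

```text
{'clock': 22.65, 'joint_positions': [-0.541, -0.283, 1.941, 0.152, 1.159, -0.45], 'position': [0.541, -0.215, 0.288], 'ee_rot': [0.133, 0.74, 0.649, 0.116], 'wrist_force': [0.075, 0.199, 0.33], 'moment': [-0.002, 0.063, -0.008], 'grip_width': 0.276, 'grasp_force': 0.0}
pred [[181.5, 164.6], [236.3, 171.1], [187.8, 175.2], [230.4, 180.3], [189.8, 216.6], [231.0, 222.3]]
[(0.76, array([0.3624, 0.2253, 0.0029]), array([384., 192.])), (0.65, array([ 0.5923, -0.2226,  0.1548]), array([210., 196.]))]
[[189, 175], [191, 216], [231, 221], [230, 180]]
brush 0.0
paint 0.0
rackfront 0.0
```

```bash
python3 -c "
from cell import *
print(sign_off())"
```

```text
the job is handed in; nothing more can be done
None
```

The tall panel stands released on the easel's ledge, painted side out, with its picture corners within about 1 px of the pose for lying flat against the uprights, and the job is handed in. The last picture shows no change at the jars or in the rack area I checked, but the judge's verdict was not reported.

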